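# Post the car key through the shelf's sprung flap

### The arm

A 6-joint arm with a two-finger parallel gripper is mounted at the origin on the work surface. World frame = base frame: x ahead of the robot, y to its left, z up, the work surface at z = 0. Lengths are in mm, angles in rad, forces in N, time in s.
With the tool pointing down it reaches from about 325 to 775 mm from the base axis. Payload 9.3 kg.
Tool frame: the origin (TCP) lies on the centre line of the jaws, within the pads' length; the fingertips stand 8 mm ahead of it and the grasp point (between the pads) lies 11 mm behind it; z points along the fingers, y is the direction in which the jaws open and shut (so a half turn about z gives the same grasp; the last joint's range is limited). The gripper opens to 85 mm and grips with 20 to 120 N. Pads are 22 mm wide; open, the fingers measure 114 mm over their backs; the gripper's body (76 mm by 85 mm) begins 54 mm behind the grasp point. The pads swing forward as they close: fully open they stand 13 mm farther back than shut.
Start: joints at [1.062, 0.259, 0.021, 1.334, 0, 1.418], TCP at [191.588, 515.549, 239.279] pointing down, gripper open.
Joint ranges: [-3.04, 3.04], [-0.91, 1.82], [-1.04, 1.36], [-1.92, 1.95], [-1.52, 1.45], [-3.14, 3.14]. Speed limits (rad/s): [2.22, 2.22, 2.79, 3.14, 3.14, 3.14].

### API

Orientations are given as a rotation vector (axis times angle).
In Python, from rig import status, vision, ticket, models gives the robot as it stands.
- The arm moves only by the tool play_rows, never from a script. Its argument "motion" is a list of rows, each an object of numbers: "tx", "ty", "tz": the shift along the tool's x, y, z in mm; "roll": the turn about the tool's z in rad. A call has exactly 8 rows; each row shifts and turns the pose as measured when the row begins, along the tool's axes as they then stand; what a row does not reach is not made up. A row lasts 1/12 s, in which the tool goes at most 41.7 mm and 7.16 degrees, less where a joint would pass 70% of its speed; a pose out of reach is approached as far as the arm can. A call with a gripper value outside its range is refused whole. "grip" is the gripper command: -1 is shut, 1 is fully open, values between are in proportion, set as the call begins (left out, the last holds). The fingers move at their own pace and stop on an object; the grip force is fixed at half the most. Time passes only in rows, so rows that do not move let the fingers close, or fill a call up. It gives the time, the measured TCP pose, the force and the opening at its end, in the units of the state.
- status.read_state(): the state, without advancing time (a new reading comes with each control period).
- vision.capture(name): name is "side" or "top"; returns a dict with "frame" (384x512x3 uint8, red, green, blue), "fx", "fy", "cx", "cy" (pixels), "eye" and "rotation" of the camera in the world. Camera axes: x right, y up, looking along -z (the intrinsics and any distortion apply to the point x, -y, -z); pixel columns grow to the right and rows downward; lengths in mm; the calibration is good to about 2 mm. A picture is of the moment at which its call begins. There is no depth.
- ticket.hand_in(): hands the job in, once; it reports no verdict.
Trained networks look in a picture, given as the dict that the camera call returned (one of the last four; its "shot" number tells which), for a name from the list of things; names that differ only in an ending like _2 or _b are one class to them, and where a whole thing is asked for, a point or a joint stands for the part that bears it (a point fixed in the world has none). Each returns a list of dicts, best first, with "p" (0 to 1); they miss things now and then, are a little off and sometimes report something else, mostly with a low value. They report only what shows in the picture. A call takes as long as a camera call. They do not tell look-alikes from the thing itself.
- models.cut_out(thing, picture): "region" (384x512 bool, what is visible of it) and "rect" ([left, top, width, height] in pixels, round what is visible of it).
The state is a dict: "clock": time; "joint_pos": joint angles; "qd": joint speeds; "joint_torque": joint torques, N m; "ee_pos": TCP position; "eef_rot": TCP orientation; "wrist_force": force on the tool from outside, world axes, zero at the start; "torque": the same for the moment, N m; "gripper_width": opening from 0.0 (shut) to 1.0 (fully open).
Only numpy, scipy, OpenCV 4.12 (cv2) and the standard library are available. Lean on these libraries where they do the work, as an engineer would, in place of code of your own. Each camera call takes 0.05 s, during which the arm holds its last target. There are 200 camera calls.

### The job

Hide the car key in the closed compartment of the white shelf box: with one finger hold the sprung wooden flap in its top pressed well down, and while it is held push the key off the shelf, over the hinged edge and down through the opening with the other finger, then let the flap spring shut over it. Only push the key, never pick it up, and do not slide it onto the flap while that is shut. Leave everything else on the shelf where it is.

Things in the scene. Friction and masses are not known exactly. Their poses are not given: they have to be found in the camera images.
- key_center (a point): centre of the loose car key lying flat on the shelf box: black plastic fob, 34 mm along its x, 15 mm high, 69 mm long along its y (31 mm to the +y end, 38 mm to the -y end, whose last 6 mm are a small steel loop), three grey buttons on top; about 60 g, slides easily (friction 0.2 to 0.35). Starts on the robot's side of the hinge line, long side roughly parallel to it
- flap_hinge (a point): middle of the flap's hinge line (steel barrel at the flap's edge nearest the robot), on the box's top surface, 120 mm above the table. Its axes are the box's: x across the flap, away from the robot; y along the hinge; z up. The wooden flap fills an opening in the top from x = 0 to 82 mm, y = -95 to 95 mm; it is 80 mm long from the hinge, 185 mm wide, 6 mm thick, flush with the top
- flap (a joint): flap angle in rad: 0 is shut and flush; pressed, it swings down into the box about the hinge line, up to a stop at 0.80: then a ramp falling away from the robot. A spring shuts it when let go (to hold it takes 1.3 N at 0 to 3.5 N at 0.8, pressed 50 mm from the hinge). The key's weight alone hardly moves it; the key slides down it by itself from about 0.4
- shelf_box: fixed white MDF box, 300 mm deep (x), 560 mm wide (y), 120 mm high; origin at the centre of its underside, axes as flap_hinge, which lies at x = -30 mm. Under the flap is the compartment: floor 105 mm below the top, side walls at y = -95 and 95 mm, reaching on under the rear board (138 mm) and the front board (-133 mm); only the flap leads into it
- key_bowl: bystander: blue glazed round bowl, 112 mm across, 50 mm high, on the rear part of the box's top, at one side of the flap; origin at the centre of its underside
- glasses: bystander: folded reading glasses with black frame standing on their lower rims, 132 mm long along their x, 17 mm along y, 36 mm high, on the rear part of the box's top, at the other side of the flap; origin at the middle of the underside of the frame's front
- bike_light: bystander: red plastic bike light, 70 x 36 x 32 mm high, in one of four places on the front part of the box's top, beside the key; origin at the centre of its underside
- carabiner: bystander: aluminium carabiner with three keys lying flat, 115 mm along its x, 45 mm wide, 10 mm high, in one of the four front places; origin on its underside near the middle
- tin: bystander: flat round aluminium tin, 60 mm across, 21 mm high, in one of the four front places; origin at the centre of its underside
- tape_measure: bystander: grey tape measure, 75 x 36 x 53 mm high, in one of the four front places; origin at the centre of its underside
Mind the look-alikes: they are no part of the job. Leave any red or yellow look-alike of the part that bears key_center alone.

How it is judged:
By the outcome, as a careful person would: the job done as asked, in the order asked, and still so for the second after the job is handed in, with the robot touching nothing.
It also fails if it takes over 51 s, if anything falls off the work surface, if the arm or the gripper's body presses on something with over 40 N, if the wrist force passes 120 N, or if a joint passes its speed limit or range.

## Working session

There is one attempt and no reset: what is moved stays moved. The work goes in short steps, Python scripts to look and compute and a tool call to move; the robot and the scene stay as the last step left them, time stands still between calls to the robot, and variables do not carry over. Pictures are saved under pics/ and viewed, about 8 in all and at most 12, crops included, and the job is handed in when it is done.

Besides the shell and the picture viewer there is one more tool, called after ">>>" as name(argument=value, ...), one argument or row to a line, values as JSON. play_rows: Moves the arm, as the interface text tells. Its arguments: {"type":"object","properties":{"motion":{"type":"array","items":{"type":"object","properties":{"tx":{"type":"number"},"ty":{"type":"number"},"tz":{"type":"number"},"roll":{"type":"number"}}}},"grip":{"type":"number"}},"required":["motion"]}

```bash
ls; mkdir -p pics
python3 - <<'E'
from rig import status, vision, models
import cv2,numpy as np
s=status.read_state(); print(s)
for n in ("top","side"):
    p=vision.capture(n); print(n,{k:(v if k!='frame' else v.shape) for k,v in p.items()})
    f=p["frame"]; cv2.imwrite(f"pics/{n}0.png",cv2.cvtColor(f,cv2.COLOR_RGB2BGR))
    for t in ["key_center","flap","shelf_box","key_bowl","glasses","bike_light","carabiner","tin","tape_measure"]:
        print(t,[(round(d["p"],2),d["rect"]) for d in models.cut_out(t,p)][:4])
E
```

```text
pics
{'clock': 0.0, 'joint_pos': array([ 1.06237589e+00,  2.59175746e-01,  2.07733348e-02,  1.33367294e+00,
       -3.09782125e-05,  1.41817876e+00]), 'qd': array([ 1.76052210e-05, -7.61587100e-04,  1.58263901e-04, -2.47628426e-03,
       -1.49170658e-03, -1.13896360e-03]), 'joint_torque': array([ 3.35579163e-03, -5.55640090e+01,  3.44530821e+01,  1.36005887e-02,
       -5.57836734e-05, -6.07570041e-05]), 'ee_pos': array([191.48380589, 515.31633786, 238.67963857]), 'eef_rot': array([-5.55882030e-01, -3.09162936e+00,  1.91589837e-03]), 'wrist_force': array([-0.04215564, -1.03375495,  0.78118329]), 'torque': array([-0.01300001,  0.03754527,  0.01275716]), 'gripper_width': 0.9988169706593519}
top {'frame': (384, 512, 3), 'fx': 468.35050968663666, 'fy': 468.35050968663666, 'cx': 257.9350463847044, 'cy': 200.27709704868056, 'eye': array([ 390.9538048,   12.4636987, 1270.3840374]), 'rotation': array([ 0.11709231, -0.0856479 , -1.55425691]), 'shot': 1}
key_center [(0.75, [335.2, 266.2, 27.1, 14.1]), (0.74, [290.1, 201.2, 31.8, 15.2]), (0.74, [232.9, 188.1, 18.0, 28.6]), (0.73, [244.4, 250.7
[... 471 characters left out ...]
 256.4515242820199, 'cy': 193.81388413023944, 'eye': array([ 151.1215703 , -626.06611837,  546.26614498]), 'rotation': array([ 1.01114366, -0.27423712, -0.52498079]), 'shot': 2}
key_center [(0.77, [257.8, 196.7, 25.6, 19.5]), (0.76, [167.7, 234.6, 27.6, 26.9]), (0.62, [220.2, 311.9, 35.8, 33.2])]
flap [(0.9, [271.7, 173.3, 84.1, 49.2])]
shelf_box [(0.59, [187.8, 143.4, 287.5, 231.2])]
key_bowl [(0.84, [376.6, 197.2, 75.1, 53.6])]
glasses [(0.56, [260.2, 135.0, 45.0, 24.2])]
bike_light [(0.63, [290.0, 227.4, 40.4, 29.0])]
carabiner [(0.85, [308.2, 262.8, 68.3, 43.2])]
tin [(0.78, [204.7, 150.1, 27.4, 16.3]), (0.22, [215.3, 152.4, 36.0, 30.0])]
tape_measure [(0.81, [217.7, 154.8, 35.2, 26.4])]
```

Run:
```python
import cv2
a=cv2.imread("pics/top0.png"); cv2.imwrite("pics/v1.png",cv2.resize(a[95:290,170:430],None,fx=3,fy=3,interpolation=cv2.INTER_CUBIC))
b=cv2.imread("pics/side0.png"); cv2.imwrite("pics/v2.png",cv2.resize(b[120:384,140:480],None,fx=2.2,fy=2.2,interpolation=cv2.INTER_CUBIC))
```

```text
(no output)
```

View pics/v1.png

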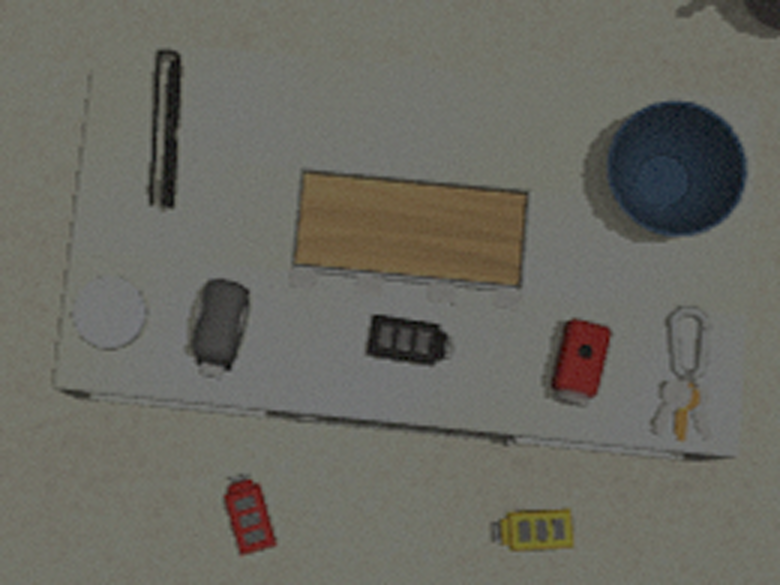

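View pics/v2.png

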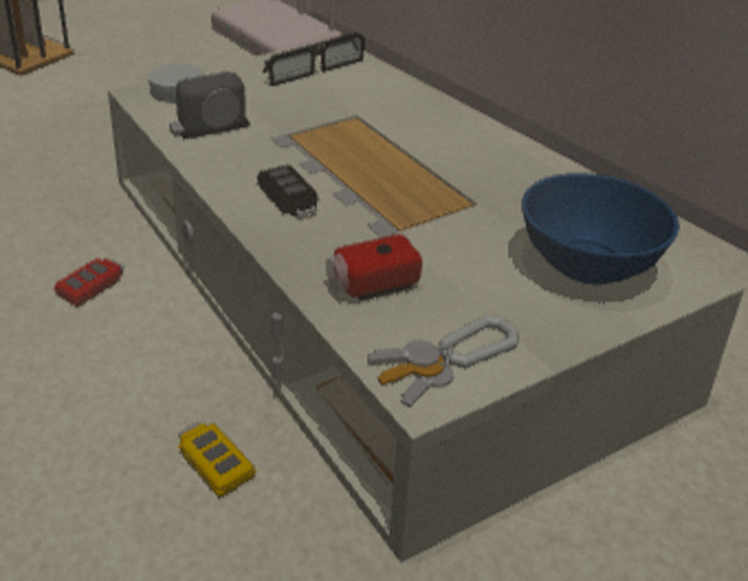

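The top crop shows three keys:
- **Black key:** about px (305,208), on the shelf in front of the flap. It fits the description.
- **Red key:** about px (253,266), on the floor, a look-alike.
- **Yellow key:** about px (349,272), on the floor, a look-alike.

The bike light is to the right of the black key and the tape measure to its left. Next I'll convert these pixels to positions.

```bash
cat > h.py <<'E'
import numpy as np
from scipy.spatial.transform import Rotation as R
def ray(p,u,v,z):
    u,v=np.asarray(u,float),np.asarray(v,float)
    d=np.stack([(u-p["cx"])/p["fx"],-(v-p["cy"])/p["fy"],-np.ones_like(u)],-1)@R.from_rotvec(p["rotation"]).as_matrix().T
    return p["eye"]+d*((z-p["eye"][2])/d[...,2])[...,None]
def proj(p,X):
    c=(np.atleast_2d(X)-p["eye"])@R.from_rotvec(p["rotation"]).as_matrix()
    return np.stack([p["cx"]+p["fx"]*c[:,0]/-c[:,2],p["cy"]-p["fy"]*c[:,1]/-c[:,2]],-1)
E
python3 - <<'E'
from h import *
from rig import vision,models
import cv2
P={n:vision.capture(n) for n in("top","side")}
p=P["top"]
c=np.array([(294,266),(520,287),(528,190),(303,171)])/3+[170,95]
F=ray(p,c[:,0],c[:,1],120.); print("flap NL NR FR FL",F.round(1))
print(np.linalg.norm(np.diff(F,axis=0),axis=1))
yv=F[0]-F[1]+F[3]-F[2]; yaw=np.arctan2(-yv[0],yv[1]); print("yaw",yaw)
# same in side picture
s=P["side"]; c2=np.array([(291,135),(398,229),(475,204),(355,117)])/2.2+[140,120]
print("side",ray(s,c2[:,0],c2[:,1],120.).round(1))
H=(F[0]+F[1])/2; ex=np.array([np.cos(yaw),np.sin(yaw)]); ey=np.array([-ex[1],ex[0]])
tobox=lambda X:np.stack([(X[...,:2]-H[:2])@ex,(X[...,:2]-H[:2])@ey],-1).round(1)
print("H",H)
for n,z in [("key_center",130),("bike_light",140),("tape_measure",150),("tin",135),("carabiner",125),("key_bowl",145),("glasses",138)]:
  for k in P:
    for d in models.cut_out(n,P[k]):
        r=np.argwhere(d["region"])[:,::-1]
        m=r.mean(0); X=ray(P[k],m[0],m[1],float(z))
        rb=cv2.minAreaRect(r.astype(np.float32)); bx=cv2.boxPoints(rb)
        print(n,k,round(d["p"],2),m.round(),X[:2].round(),"box",tobox(X), tobox(ray(P[k],bx[:,0],bx[:,1],float(z))).tolist() if k=="top" else "")
E
```

```text
flap NL NR FR FL [[ 582.4   12.3  120. ]
 [ 567.1 -174.3  120. ]
 [ 648.9 -181.6  120. ]
 [ 663.     5.8  120. ]]
[187.26604068  82.07524645 187.95927741]
yaw -0.07848435239358013
side [[ 584.4    8.5  120. ]
 [ 566.9 -173.2  120. ]
 [ 645.4 -181.4  120. ]
 [ 659.     2.7  120. ]]
H [574.77401744 -80.99582826 120.        ]
key_center top 0.81 [348. 271.] [ 370. -181.] box [-196.7 -116. ] [[-184.3, -82.6], [-178.5, -144.6], [-209.3, -146.6], [-215.1, -84.8]]
key_center top 0.7 [252. 266.] [378.  49.] box [-205.8  113.9] [[-180.7, 138.6], [-171.0, 110.9], [-227.8, 90.7], [-237.5, 118.2]]
key_center top 0.7 [395. 151.] [ 667. -301.] box [ 108.9 -211.6] [[48.3, -159.1], [159.7, -152.1], [169.9, -268.1], [58.7, -273.7]]
key_center top 0.54 [305. 208.] [521. -80.] box [-53.8  -3.1] [[-70.7, 30.0], [-33.5, 27.9], [-37.0, -40.0], [-74.2, -37.7]]
key_center side 0.84 [238. 327.] [ 318. -302.] box [-238.6 -240.4] 
key_center side 0.79 [180. 247.] [ 323. -104.] box [-249.2  -43. ] 
key_center side 0.77 [271. 206.] [519. -84.] box [-55.2  -7.5] 
bike_light top 0.89 [362. 215.] [ 504. -216.] box 
[... 850 characters left out ...]
 29.8], [-34.5, 27.5], [-38.8, -40.9], [-72.5, -38.4]]
carabiner side 0.89 [340. 282.] [ 490. -308.] box [ -66.9 -232.9] 
carabiner side 0.36 [329. 253.] [ 520. -248.] box [ -41.5 -171.2] 
key_bowl top 0.81 [394. 151.] [ 662. -296.] box [ 104.  -207.1] [[152.5, -149.3], [162.2, -258.8], [55.0, -264.2], [45.2, -156.0]]
key_bowl top 0.27 [362. 216.] [ 503. -215.] box [ -60.8 -139.3] [[-91.9, -113.7], [-23.9, -128.0], [-31.0, -164.7], [-98.8, -150.2]]
key_bowl side 0.74 [411. 222.] [ 673. -282.] box [ 113.8 -192.3] 
glasses top 0.53 [225. 137.] [696. 120.] box [104.7 209.4] [[165.1, 226.8], [166.9, 206.9], [40.0, 193.9], [38.3, 213.6]]
glasses side 0.89 [284. 146.] [690. 114.] box [ 99.5 203.8]
```

>>> play_rows(
  motion=[
    {"tx":30,"ty":-18,"tz":-5},
    {"tx":30,"ty":-18,"tz":-5},
    {"tx":30,"ty":-18,"tz":-5},
    {"tx":30,"ty":-18,"tz":-5},
    {"tx":30,"ty":-18,"tz":-5},
    {"tx":30,"ty":-18,"tz":-5},
    {"tx":30,"ty":-18,"tz":-5},
    {"tx":30,"ty":-18,"tz":-5},
  ],
)

```text
$.motion[0]: bad value
```

>>> play_rows(
  motion=[
    {"tx":30,"ty":-18,"tz":-5,"roll":0},
    {"tx":30,"ty":-18,"tz":-5,"roll":0},
    {"tx":30,"ty":-18,"tz":-5,"roll":0},
    {"tx":30,"ty":-18,"tz":-5,"roll":0},
    {"tx":30,"ty":-18,"tz":-5,"roll":0},
    {"tx":30,"ty":-18,"tz":-5,"roll":0},
    {"tx":30,"ty":-18,"tz":-5,"roll":0},
    {"tx":30,"ty":-18,"tz":-5,"roll":0},
  ],
)

```text
clock: 2.47
ee_pos: [-87.7, 463.4, 278.4]
eef_rot: [0.574, 3.089, -0.003]
wrist_force: [-0.1, 1.4, -0.1]
gripper_width: 1.001
```

>>> play_rows(
  motion=[
    {"tx":32,"ty":-20,"tz":0,"roll":0},
    {"tx":32,"ty":-20,"tz":0,"roll":0},
    {"tx":32,"ty":-20,"tz":0,"roll":0},
    {"tx":32,"ty":-20,"tz":0,"roll":0},
    {"tx":32,"ty":-20,"tz":0,"roll":0},
    {"tx":32,"ty":-20,"tz":0,"roll":0},
    {"tx":32,"ty":-20,"tz":0,"roll":0},
    {"tx":32,"ty":-20,"tz":0,"roll":0},
  ],
)

```text
clock: 3.13
ee_pos: [-398.4, 400.5, 281.8]
eef_rot: [-0.575, -3.086, -0.007]
wrist_force: [0.4, 0.9, 0.2]
gripper_width: 1.0
```

>>> play_rows(
  motion=[
    {"tx":32,"ty":-20,"tz":0,"roll":0},
    {"tx":32,"ty":-20,"tz":0,"roll":0},
    {"tx":32,"ty":-20,"tz":0,"roll":0},
    {"tx":32,"ty":-20,"tz":0,"roll":0},
    {"tx":32,"ty":-20,"tz":0,"roll":0},
    {"tx":32,"ty":-20,"tz":0,"roll":0},
    {"tx":32,"ty":-20,"tz":0,"roll":0},
    {"tx":32,"ty":-20,"tz":0,"roll":0},
  ],
)

```text
clock: 3.8
ee_pos: [-707.7, 336.3, 282.6]
eef_rot: [-0.572, -3.084, -0.009]
wrist_force: [-1.1, 2.1, 1.1]
gripper_width: 1.0
```

>>> play_rows(
  motion=[
    {"tx":40,"ty":0,"tz":0,"roll":0},
    {"tx":40,"ty":0,"tz":0,"roll":0},
    {"tx":40,"ty":0,"tz":0,"roll":0},
    {"tx":40,"ty":0,"tz":0,"roll":0},
    {"tx":0,"ty":0,"tz":0,"roll":0},
    {"tx":0,"ty":0,"tz":0,"roll":0},
    {"tx":0,"ty":0,"tz":0,"roll":0},
    {"tx":0,"ty":0,"tz":0,"roll":0},
  ],
)

```text
clock: 4.47
ee_pos: [-771.7, 351.0, 254.2]
eef_rot: [-0.56, -3.072, -0.008]
wrist_force: [-0.1, -0.1, -0.2]
gripper_width: 0.999
```

Run:
```python
from h import *
from rig import status
s=status.read_state(); M=R.from_rotvec(s["eef_rot"]).as_matrix()
print(s["clock"],s["ee_pos"].round(1),s["joint_pos"].round(3)); print(M.round(3))
```

```text
4.4667 [-771.7  351.   254.2] [2.615e+00 9.630e-01 1.360e+00 1.948e+00 2.000e-03 2.976e+00]
[[-0.936  0.353 -0.018]
 [ 0.353  0.936  0.009]
 [ 0.02   0.002 -1.   ]]
```

>>> play_rows(
  motion=[
    {"tx":25,"ty":0,"tz":-32,"roll":0},
    {"tx":25,"ty":0,"tz":-32,"roll":0},
    {"tx":25,"ty":0,"tz":-32,"roll":0},
    {"tx":25,"ty":0,"tz":-32,"roll":0},
    {"tx":25,"ty":0,"tz":-32,"roll":0},
    {"tx":25,"ty":0,"tz":-32,"roll":0},
    {"tx":25,"ty":0,"tz":-32,"roll":0},
    {"tx":25,"ty":0,"tz":-32,"roll":0},
  ],
)

```text
clock: 5.13
ee_pos: [-739.2, 324.2, 420.5]
eef_rot: [-0.526, -2.876, -0.082]
wrist_force: [0.5, 0.1, 0.8]
gripper_width: 1.003
```

```bash
cat > st.py <<'E'
from h import *
from rig import status
s=status.read_state(); M=R.from_rotvec(s["eef_rot"]).as_matrix()
print(s["clock"],s["ee_pos"].round(1),s["joint_pos"].round(3),s["wrist_force"].round(1),s["gripper_width"].round(3)); print(M.round(3))
E
python3 st.py
```

```text
Traceback (most recent call last):
  File "st.py", line 4, in <module>
    print(s["clock"],s["ee_pos"].round(1),s["joint_pos"].round(3),s["wrist_force"].round(1),s["gripper_width"].round(3)); print(M.round(3))
                                                                                            ^^^^^^^^^^^^^^^^^^^^^^^^
AttributeError: 'float' object has no attribute 'round'
```

>>> play_rows(
  motion=[
    {"tx":25,"ty":0,"tz":-32,"roll":0},
    {"tx":25,"ty":0,"tz":-32,"roll":0},
    {"tx":25,"ty":0,"tz":-32,"roll":0},
    {"tx":25,"ty":0,"tz":-32,"roll":0},
    {"tx":25,"ty":0,"tz":-32,"roll":0},
    {"tx":25,"ty":0,"tz":-32,"roll":0},
    {"tx":25,"ty":0,"tz":-32,"roll":0},
    {"tx":25,"ty":0,"tz":-32,"roll":0},
  ],
)

```text
clock: 5.8
ee_pos: [-671.7, 281.7, 583.8]
eef_rot: [-0.486, -2.669, -0.15]
wrist_force: [0.5, 0.9, 0.9]
gripper_width: 0.999
```

```bash
sed -i 's/s\["gripper_width"\].round(3)/round(s["gripper_width"],3)/' st.py; python3 st.py
```

```text
5.8 [-671.7  281.7  583.8] [2.613 0.55  1.364 1.948 0.042 2.983] [0.5 0.9 0.9] 0.999
[[-0.85   0.359 -0.386]
 [ 0.313  0.933  0.177]
 [ 0.423  0.03  -0.906]]
```

>>> play_rows(
  motion=[
    {"tx":-20,"ty":26,"tz":-1,"roll":0},
    {"tx":-20,"ty":26,"tz":-1,"roll":0},
    {"tx":-20,"ty":26,"tz":-1,"roll":0},
    {"tx":-20,"ty":26,"tz":-1,"roll":0},
    {"tx":-20,"ty":26,"tz":-1,"roll":0},
    {"tx":-20,"ty":26,"tz":-1,"roll":0},
    {"tx":-20,"ty":26,"tz":-1,"roll":0},
    {"tx":-20,"ty":26,"tz":-1,"roll":0},
  ],
)

```text
clock: 6.47
ee_pos: [-452.5, 405.7, 568.3]
eef_rot: [-0.455, -2.609, -0.192]
wrist_force: [0.6, 0.8, 0.9]
gripper_width: 0.997
```

>>> play_rows(
  motion=[
    {"tx":-20,"ty":26,"tz":-1,"roll":0},
    {"tx":-20,"ty":26,"tz":-1,"roll":0},
    {"tx":-20,"ty":26,"tz":-1,"roll":0},
    {"tx":-20,"ty":26,"tz":-1,"roll":0},
    {"tx":-20,"ty":26,"tz":-1,"roll":0},
    {"tx":-20,"ty":26,"tz":-1,"roll":0},
    {"tx":-20,"ty":26,"tz":-1,"roll":0},
    {"tx":-20,"ty":26,"tz":-1,"roll":0},
  ],
)

```text
clock: 7.13
ee_pos: [-227.5, 541.3, 541.2]
eef_rot: [-0.434, -2.579, -0.261]
wrist_force: [-0.6, 1.3, 0.7]
gripper_width: 1.002
```

```bash
python3 st.py
```

```text
7.1333 [-227.5  541.3  541.2] [1.602 0.134 0.515 1.637 0.459 2.009] [-0.6  1.3  0.7] 1.002
[[-0.82   0.352 -0.451]
 [ 0.254  0.93   0.264]
 [ 0.513  0.101 -0.852]]
```

>>> play_rows(
  motion=[
    {"tx":-32,"ty":7,"tz":-9,"roll":0},
    {"tx":-32,"ty":7,"tz":-9,"roll":0},
    {"tx":-32,"ty":7,"tz":-9,"roll":0},
    {"tx":-32,"ty":7,"tz":-9,"roll":0},
    {"tx":-32,"ty":7,"tz":-9,"roll":0},
    {"tx":-32,"ty":7,"tz":-9,"roll":0},
    {"tx":-32,"ty":7,"tz":-9,"roll":0},
    {"tx":-32,"ty":7,"tz":-9,"roll":0},
  ],
)

```text
clock: 7.8
ee_pos: [42.3, 497.8, 498.5]
eef_rot: [-0.415, -2.581, -0.33]
wrist_force: [-0.1, 1.5, 0.2]
gripper_width: 1.003
```

>>> play_rows(
  motion=[
    {"tx":-32,"ty":7,"tz":-9,"roll":0},
    {"tx":-32,"ty":7,"tz":-9,"roll":0},
    {"tx":-32,"ty":7,"tz":-9,"roll":0},
    {"tx":-32,"ty":7,"tz":-9,"roll":0},
    {"tx":-32,"ty":7,"tz":-9,"roll":0},
    {"tx":-32,"ty":7,"tz":-9,"roll":0},
    {"tx":-32,"ty":7,"tz":-9,"roll":0},
    {"tx":0,"ty":0,"tz":0,"roll":0},
  ],
)

```text
clock: 8.47
ee_pos: [278.3, 461.9, 459.2]
eef_rot: [-0.41, -2.612, -0.401]
wrist_force: [-0.6, 1.3, -0.4]
gripper_width: 0.996
```

```bash
python3 st.py
```

```text
8.4667 [278.3 461.9 459.2] [0.589 0.279 0.495 1.946 0.533 0.857] [-0.6  1.3 -0.4] 0.996
[[-0.848  0.351 -0.397]
 [ 0.216  0.913  0.346]
 [ 0.484  0.208 -0.85 ]]
```

```bash
cat > fk.py <<'E'
from h import *
from scipy.optimize import least_squares
D=[([1.0624,.2592,.0208,1.3337],[191.5,515.3,238.7],[0,0,-1]),
([2.615,.963,1.36,1.948],[-771.7,351,254.2],[-.018,.009,-1]),
([2.613,.55,1.364,1.948],[-671.7,281.7,583.8],[-.386,.177,-.906]),
([1.602,.134,.515,1.637],[-227.5,541.3,541.2],[-.451,.264,-.852]),
([.589,.279,.495,1.946],[278.3,461.9,459.2],[-.397,.346,-.85])]
def fk(P,j,zt):
    h,d,a,b,c,l1,L=P; q=j[1]-j[2]; p=q+j[3]
    r=a*np.sin(j[1])+b*np.cos(q)+c*np.sin(q)+l1*np.cos(p)
    z=h+a*np.cos(j[1])-b*np.sin(q)+c*np.cos(q)-l1*np.sin(p)
    return np.array([r*np.cos(j[0])-d*np.sin(j[0]),r*np.sin(j[0])+d*np.cos(j[0]),z])+L*np.array(zt)
P=least_squares(lambda P:np.concatenate([fk(P,j,z)-x for j,x,z in D]),[300,84,300,300,0,50,150]).x
RES=max(np.abs(fk(P,j,z)-x).max() for j,x,z in D)
def ik(x,zt):
    zt=np.array(zt)/np.linalg.norm(zt)
    def e(j):
        p=j[1]-j[2]+j[3]; rad=zt[0]*np.cos(j[0])+zt[1]*np.sin(j[0])
        return np.append((fk(P,j,zt)-x)/300,np.sin(p-np.arctan2(-zt[2],rad)))
    s=least_squares(e,[np.arctan2(x[1],x[0])-.15,.5,.5,1.6])
    j1=s.x[0]; return s.x.round(3),round(float(np.arcsin(-zt[0]*np.sin(j1)+zt[1]*np.cos(j1))),3),round(s.cost,6)
E
python3 - <<'E'
from fk import *
print(P.round(1),RES)
for th in (.3,.41,.5):
  for az in (142,160):
    a=np.radians(az); zt=[np.sin(th)*np.cos(a),np.sin(th)*np.sin(a),-np.cos(th)]
    for x in ([560,-90,115],[600,-90,125],[560,-90,250],[450,-400,350]): print(th,az,x,*ik(np.array(x,float),zt))
E
```

```text
[128.3  83.7 584.3 398.2  28.7 101.7 286.6] 0.26204879935124836
0.3 142 [560, -90, 115] [-0.354  0.528  0.081  1.409] 0.09 0.0
0.3 142 [600, -90, 125] [-0.333  0.587  0.215  1.483] 0.096 0.0
0.3 142 [560, -90, 250] [-0.354  0.476  0.338  1.719] 0.09 0.0
0.3 142 [450, -400, 350] [-0.841  0.594  0.797  2.07 ] -0.052 0.0
0.3 160 [560, -90, 115] [-0.313  0.544  0.107  1.434] 0.011 0.0
0.3 160 [600, -90, 125] [-0.295  0.604  0.245  1.511] 0.016 0.0
0.3 160 [560, -90, 250] [-0.313  0.493  0.366  1.743] 0.011 0.0
0.3 160 [450, -400, 350] [-0.804  0.575  0.765  2.032] -0.13 0.0
0.41 142 [560, -90, 115] [-0.367  0.598  0.17   1.536] 0.117 0.0
0.41 142 [600, -90, 125] [-0.347  0.66   0.313  1.616] 0.124 0.0
0.41 142 [560, -90, 250] [-0.367  0.548  0.426  1.842] 0.117 0.0
0.41 142 [450, -400, 350] [-0.834  0.693  0.949  2.231] -0.068 0.0
0.41 160 [560, -90, 115] [-0.315  0.618  0.206  1.568] 0.014 0.0
0.41 160 [600, -90, 125] [-0.297  0.682  0.355  1.653] 0.021 0.0
0.41 160 [560, -90, 250] [-0.315  0.572  0.466  1.875] 0.014 0.0
0.41 160 [450, -400, 350] [-0.786  0.666  0.899  2.179] -0.169 0.0
0.5 142 [560, -90, 115] [-0.377  0.657  0.242  1.638] 0.136 0.0
0.5 142 [600, -90, 125] [-0.357  0.72   0.393  1.724] 0.145 0.0
0.5 142 [560, -90, 250] [-0.377  0.608  0.496  1.941] 0.136 0.0
0.5 142 [450, -400, 350] [-0.828  0.783  1.093  2.375] -0.079 0.0
0.5 160 [560, -90, 115] [-0.316  0.681  0.286  1.676] 0.016 0.0
0.5 160 [600, -90, 125] [-0.299  0.747  0.445  1.768] 0.024 0.0
0.5 160 [560, -90, 250] [-0.316  0.636  0.546  1.98 ] 0.016 0.0
0.5 160 [450, -400, 350] [-0.772  0.746  1.019  2.306] -0.198 0.0
```

>>> play_rows(
  motion=[
    {"tx":0,"ty":0,"tz":10,"roll":-0.12},
    {"tx":0,"ty":0,"tz":10,"roll":-0.12},
    {"tx":0,"ty":0,"tz":10,"roll":-0.12},
    {"tx":0,"ty":0,"tz":10,"roll":-0.12},
    {"tx":0,"ty":0,"tz":10,"roll":-0.12},
    {"tx":0,"ty":0,"tz":10,"roll":-0.12},
    {"tx":0,"ty":0,"tz":10,"roll":-0.12},
    {"tx":0,"ty":0,"tz":10,"roll":-0.12},
  ],
)

```text
clock: 9.13
ee_pos: [243.2, 485.6, 411.9]
eef_rot: [0.934, -2.667, -0.719]
wrist_force: [0.2, 0.1, 0.6]
gripper_width: 1.004
```

```bash
cat >> st.py <<'E'
z=M[:,2]; print("tilt",np.arcsin(np.hypot(z[0],z[1])).round(3),"az",np.degrees(np.arctan2(z[1],z[0])).round(1),"y az",np.degrees(np.arctan2(M[1,1],M[0,1])).round(1))
import sys
if len(sys.argv)>3: print("rows total to target", (M.T@(np.array(sys.argv[1:4],float)-s["ee_pos"])).round(1))
E
python3 st.py 430 -330 330
```

```text
9.1333 [243.2 485.6 411.9] [ 0.666  0.202  0.275  1.705  0.543 -0.025] [0.2 0.1 0.6] 1.004
[[-0.772 -0.523 -0.361]
 [-0.634  0.677  0.374]
 [ 0.048  0.517 -0.855]]
tilt 0.546 az 134.0 y az 127.7
rows total to target [ 368.7 -692.4 -302.3]
```

>>> play_rows(
  motion=[
    {"tx":16,"ty":-29,"tz":-12,"roll":0},
    {"tx":16,"ty":-29,"tz":-12,"roll":0},
    {"tx":16,"ty":-29,"tz":-12,"roll":0},
    {"tx":16,"ty":-29,"tz":-12,"roll":0},
    {"tx":16,"ty":-29,"tz":-12,"roll":0},
    {"tx":16,"ty":-29,"tz":-12,"roll":0},
    {"tx":16,"ty":-29,"tz":-12,"roll":0},
    {"tx":16,"ty":-29,"tz":-12,"roll":0},
  ],
)

```text
clock: 9.8
ee_pos: [291.7, 205.7, 395.2]
eef_rot: [1.003, -2.693, -0.731]
wrist_force: [0.4, -0.6, 0.5]
gripper_width: 0.997
```

>>> play_rows(
  motion=[
    {"tx":16,"ty":-29,"tz":-12,"roll":0},
    {"tx":16,"ty":-29,"tz":-12,"roll":0},
    {"tx":16,"ty":-29,"tz":-12,"roll":0},
    {"tx":16,"ty":-29,"tz":-12,"roll":0},
    {"tx":16,"ty":-29,"tz":-12,"roll":0},
    {"tx":16,"ty":-29,"tz":-12,"roll":0},
    {"tx":16,"ty":-29,"tz":-12,"roll":0},
    {"tx":16,"ty":-29,"tz":-12,"roll":0},
  ],
)

```text
clock: 10.47
ee_pos: [350.9, -73.5, 360.4]
eef_rot: [1.036, -2.756, -0.676]
wrist_force: [0.6, 0.3, 0.1]
gripper_width: 1.001
```

```bash
python3 st.py 430 -330 330
```

```text
10.4667 [350.9 -73.5 360.4] [-0.578  0.169  0.108  1.948  0.163 -1.334] [0.6 0.3 0.1] 1.001
[[-0.758 -0.597 -0.263]
 [-0.65   0.666  0.365]
 [-0.043  0.448 -0.893]]
tilt 0.467 az 125.7 y az 131.9
rows total to target [ 108.1 -231.7  -87.3]
```

>>> play_rows(
  motion=[
    {"tx":0,"ty":0,"tz":8,"roll":-0.1},
    {"tx":0,"ty":0,"tz":8,"roll":-0.1},
    {"tx":0,"ty":0,"tz":8,"roll":-0.1},
    {"tx":0,"ty":0,"tz":8,"roll":-0.1},
    {"tx":0,"ty":0,"tz":8,"roll":-0.1},
    {"tx":0,"ty":0,"tz":8,"roll":-0.1},
    {"tx":0,"ty":0,"tz":8,"roll":-0.1},
    {"tx":0,"ty":0,"tz":8,"roll":-0.1},
  ],
)

```text
clock: 11.13
ee_pos: [333.8, -55.2, 314.9]
eef_rot: [-2.091, 2.143, 0.623]
wrist_force: [-0.0, -0.1, 0.4]
gripper_width: 1.0
```

```bash
cat >> st.py <<'E'
# box-frame tool: g.py style helper
H=np.array([574.5,-82,120.]); yw=-.078; B=np.array([[np.cos(yw),-np.sin(yw),0],[np.sin(yw),np.cos(yw),0],[0,0,1]])
def tb(pt): return (B.T@(s["ee_pos"]+M@np.array(pt,float)-H)).round(1)
for w in (1.,): 
    for n,pt in (("A in",(0,-42.5,8)),("A out",(0,-57,8)),("B in",(0,42.5,8)),("B out",(0,57,8)),("A out+x",(11,-57,8)),("A out-x",(-11,-57,8)),("B in+x",(11,42.5,8)),("B in-x",(-11,42.5,8))): print(n,tb(pt))
if len(sys.argv)==8: # point px py pz -> box X Y Z
    v=[float(a) for a in sys.argv[1:7]]
    T=H+B@np.array(v[3:6]); print("move", (M.T@(T-s["ee_pos"]-M@np.array(v[:3]))).round(1))
E
python3 st.py 0 -57 8 -95 -3 30 k
```

```text
11.1333 [333.8 -55.2 314.9] [-0.567  0.099 -0.07   1.785  0.172 -2.146] [-0.  -0.1  0.4] 1.0
[[-0.063 -0.974 -0.22 ]
 [-0.939 -0.016  0.342]
 [-0.337  0.228 -0.914]]
tilt 0.419 az 122.7 y az -179.0
rows total to target [126.1 255.  353.1]
A in [-202.8   14.5  177.9]
A out [-188.8   15.8  174.6]
B in [-285.2    6.6  197.3]
B out [-299.3    5.3  200.6]
A out+x [-188.6    5.4  170.9]
A out-x [-188.9   26.2  178.3]
B in+x [-285.1   -3.7  193.6]
B in-x [-285.3   17.   201. ]
move [  67.3 -122.1  103. ]
```

>>> play_rows(
  motion=[
    {"tx":8,"ty":-15,"tz":13,"roll":0},
    {"tx":8,"ty":-15,"tz":13,"roll":0},
    {"tx":8,"ty":-15,"tz":13,"roll":0},
    {"tx":8,"ty":-15,"tz":13,"roll":0},
    {"tx":8,"ty":-15,"tz":13,"roll":0},
    {"tx":8,"ty":-15,"tz":13,"roll":0},
    {"tx":8,"ty":-15,"tz":13,"roll":0},
    {"tx":0,"ty":0,"tz":0,"roll":0},
  ],
)

```text
clock: 11.8
ee_pos: [418.4, -74.5, 205.2]
eef_rot: [-2.106, 2.128, 0.536]
wrist_force: [-0.8, -0.1, -0.9]
gripper_width: 0.998
```

```bash
python3 st.py 0 -57 8 -95 -3 15 k
cat > shot.py <<'E'
import sys,cv2
from h import *
from rig import vision
n,o,x0,y0,x1,y1,f=sys.argv[1],sys.argv[2],*map(int,sys.argv[3:8])
p=vision.capture(n); im=cv2.cvtColor(p["frame"],cv2.COLOR_RGB2BGR)[y0:y1,x0:x1]
cv2.imwrite(f"pics/{o}.png",cv2.convertScaleAbs(cv2.resize(im,None,fx=f,fy=f,interpolation=cv2.INTER_CUBIC),alpha=1.6))
E
python3 shot.py side v3 140 90 400 280 3
```

```text
11.8 [418.4 -74.5 205.2] [-0.508  0.245 -0.148  1.493  0.192 -2.099] [-0.8 -0.1 -0.9] 0.998
[[-0.039 -0.984 -0.173]
 [-0.949 -0.018  0.315]
 [-0.313  0.176 -0.933]]
tilt 0.368 az 118.8 y az -178.9
rows total to target [ 61.3 376.6 261.9]
A in [-116.2    1.8   70.2]
A out [-102.     3.2   67.6]
B in [-199.5   -6.3   85.2]
B out [-213.7   -7.7   87.8]
A out+x [-101.6   -7.3   64.2]
A out-x [-102.4   13.6   71.1]
B in+x [-199.1  -16.7   81.7]
B in-x [-199.8    4.2   88.6]
move [ 22.6 -15.5  45.9]
```

View pics/v3.png

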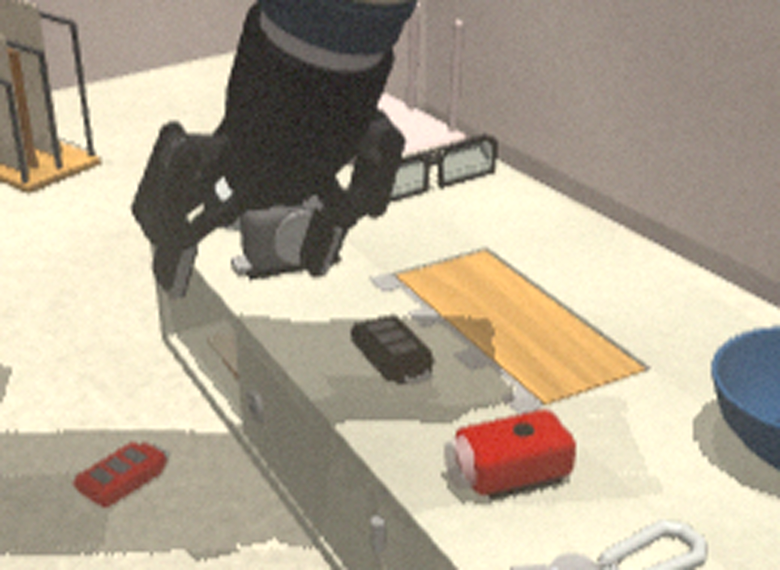

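```bash
python3 - <<'E'
from h import *
from rig import status,vision
s=status.read_state(); p=vision.capture("side"); M=R.from_rotvec(s["eef_rot"]).as_matrix()
for z in (8,2,-5):
    print(z,((proj(p,[s["ee_pos"]+M@np.array(q,float) for q in ((11,-42.5,z),(-11,-42.5,z),(11,-57,z),(11,42.5,z),(11,57,z))])-[140,90])*3).round())
E
python3 st.py 0 -57 8 -83 -4 9 k | tail -1
```

```text
8 [[305. 292.]
 [288. 268.]
 [326. 289.]
 [175. 313.]
 [151. 317.]]
2 [[308. 285.]
 [291. 260.]
 [329. 282.]
 [177. 305.]
 [153. 309.]]
-5 [[311. 276.]
 [294. 252.]
 [332. 273.]
 [180. 296.]
 [156. 299.]]
move [ 26.8 -29.6  50.8]
```

>>> play_rows(
  motion=[
    {"tx":4,"ty":-4,"tz":9,"roll":0},
    {"tx":4,"ty":-4,"tz":9,"roll":0},
    {"tx":4,"ty":-4,"tz":9,"roll":0},
    {"tx":4,"ty":-4,"tz":9,"roll":0},
    {"tx":4,"ty":-4,"tz":9,"roll":0},
    {"tx":4,"ty":-4,"tz":9,"roll":0},
    {"tx":4,"ty":-4,"tz":9,"roll":0},
    {"tx":0,"ty":0,"tz":0,"roll":0},
  ],
)

```text
clock: 12.57
ee_pos: [433.6, -81.2, 134.8]
eef_rot: [-2.106, 2.127, 0.515]
wrist_force: [0.2, 0.3, -0.3]
gripper_width: 1.002
```

```bash
sed -i 's/,8))/,-5))/g' st.py; python3 st.py 0 -57 -5 -83 -5 8 k
```

```text
12.5667 [433.6 -81.2 134.8] [-0.505  0.309 -0.243  1.32   0.193 -2.095] [ 0.2  0.3 -0.3] 1.002
[[-0.035 -0.986 -0.162]
 [-0.951 -0.017  0.309]
 [-0.307  0.165 -0.937]]
tilt 0.356 az 117.6 y az -179.0
rows total to target [ 35.3 404.2 208.6]
A in [-97.9  -7.7  12.5]
A out [-83.6  -6.3  10.1]
B in [-181.3  -15.6   26.5]
B out [-195.6  -16.9   28.9]
A out+x [-83.2 -16.8   6.8]
A out-x [-84.1   4.2  13.5]
B in+x [-180.9  -26.    23.1]
B in-x [-181.8   -5.1   29.9]
move [-0.6 -1.1  2.3]
```

>>> play_rows(
  motion=[
    {"tx":0.6,"ty":-5,"tz":1,"roll":0},
    {"tx":0.6,"ty":-5,"tz":1,"roll":0},
    {"tx":0.6,"ty":-5,"tz":0,"roll":0},
    {"tx":0.2,"ty":-5,"tz":-1,"roll":0},
    {"tx":0.2,"ty":-5,"tz":-1,"roll":0},
    {"tx":0.2,"ty":-5,"tz":-1,"roll":0},
    {"tx":0.2,"ty":-5,"tz":-1,"roll":0},
    {"tx":0.2,"ty":-3,"tz":-0.5,"roll":0},
  ],
)

```text
clock: 13.23
ee_pos: [475.3, -84.4, 130.9]
eef_rot: [-2.106, 2.127, 0.512]
wrist_force: [0.1, 0.8, -0.0]
gripper_width: 0.998
```

```bash
python3 st.py; python3 shot.py top v4 230 130 390 250 4.8
```

```text
13.2333 [475.3 -84.4 130.9] [-0.473  0.373 -0.154  1.337  0.203 -2.064] [ 0.1  0.8 -0. ] 0.998
[[-0.035 -0.987 -0.16 ]
 [-0.951 -0.016  0.308]
 [-0.306  0.163 -0.938]]
tilt 0.354 az 117.4 y az -179.1
A in [-56.   -7.7   8.7]
A out [-41.8  -6.3   6.4]
B in [-139.5  -15.5   22.5]
B out [-153.7  -16.9   24.9]
A out+x [-41.3 -16.8   3. ]
A out-x [-42.2   4.2   9.7]
B in+x [-139.1  -26.    19.2]
B in-x [-139.9   -5.1   25.9]Traceback (most recent call last):
  File "shot.py", line 4, in <module>
    n,o,x0,y0,x1,y1,f=sys.argv[1],sys.argv[2],*map(int,sys.argv[3:8])
                      ^^^^^^^^^^^^^^^^^^^^^^^^^^^^^^^^^^^^^^^^^^^^^^^
ValueError: invalid literal for int() with base 10: '4.8'
```

```bash
python3 shot.py side v4 200 110 380 240 4
```

```text
(no output)
```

View pics/v4.png

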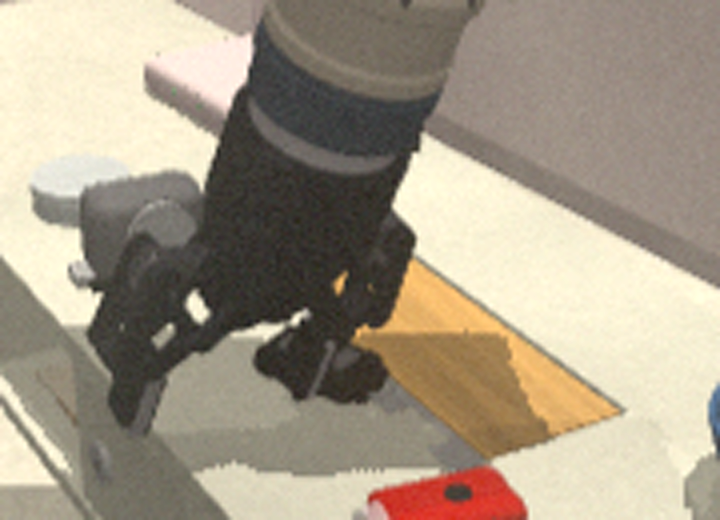

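>>> play_rows(
  motion=[
    {"tx":0,"ty":10,"tz":2,"roll":0},
    {"tx":0,"ty":10,"tz":0,"roll":0},
    {"tx":0,"ty":0,"tz":0,"roll":0},
    {"tx":0,"ty":0,"tz":-40,"roll":0},
    {"tx":0,"ty":0,"tz":-40,"roll":0},
    {"tx":0,"ty":0,"tz":-40,"roll":0},
    {"tx":0,"ty":0,"tz":-40,"roll":0},
    {"tx":0,"ty":0,"tz":0,"roll":0},
  ],
)

```text
clock: 13.95
ee_pos: [473.8, -132.6, 287.3]
eef_rot: [-2.106, 2.128, 0.526]
wrist_force: [0.8, 1.1, 0.3]
gripper_width: 0.999
```

```bash
python3 st.py|head -5; python3 shot.py side v5 200 110 380 240 4;python3 shot.py top v5t 230 130 390 250 4; python3 -c "
import cv2,numpy as np
a=cv2.imread('pics/v5.png');b=cv2.imread('pics/v5t.png')
cv2.imwrite('pics/v5c.png',np.vstack([cv2.resize(a,(432,312)),cv2.resize(b,(432,312))])[:600])"
```

```text
13.95 [ 473.8 -132.6  287.3] [-0.55   0.339  0.198  1.746  0.179 -2.139] [0.8 1.1 0.3] 0.999
[[-0.037 -0.985 -0.168]
 [-0.95  -0.017  0.312]
 [-0.31   0.171 -0.935]]
tilt 0.362 az 118.3 y az -179.0
```

View pics/v5c.png

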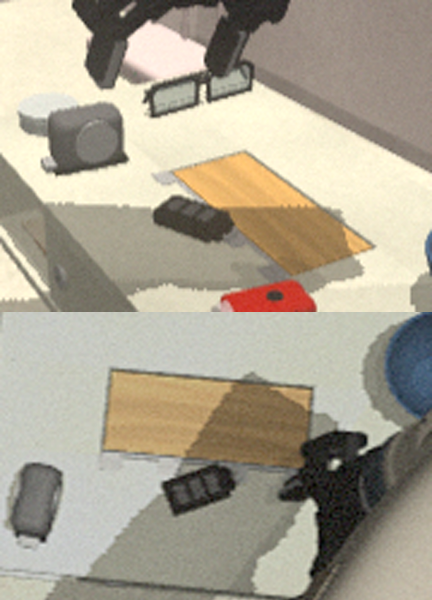

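```bash
cat > key.py <<'E'
from h import *
from rig import vision,models
import cv2
H=np.array([574.5,-82,120.]); yw=-.078; B2=np.array([[np.cos(yw),-np.sin(yw)],[np.sin(yw),np.cos(yw)]])
p=vision.capture("top"); f=p["frame"].astype(int)
for nm in ("key_center","carabiner"):
  for d in models.cut_out(nm,p):
    r=np.argwhere(d["region"])[:,::-1].astype(np.float32); m=r.mean(0)
    X=ray(p,m[0],m[1],130.)
    b=B2.T@(X[:2]-H[:2])
    if abs(b[0])<90 and abs(b[1])<90:
        bx=cv2.boxPoints(cv2.minAreaRect(r)); Y=(ray(p,bx[:,0],bx[:,1],130.)[:,:2]-H[:2])@B2
        print(round(d["p"],2),m,b.round(1),Y.round(1).tolist())
E
python3 key.py
```

```text
0.58 [303.22165 197.58438] [-27.8   5.4] [[-26.9, 44.1], [6.0, -19.9], [-26.9, -36.0], [-59.6, 27.7]]
```

>>> play_rows(
  motion=[
    {"tx":0,"ty":0,"tz":0,"roll":0.085},
    {"tx":0,"ty":0,"tz":0,"roll":0.085},
    {"tx":0,"ty":0,"tz":0,"roll":0.085},
    {"tx":0,"ty":0,"tz":0,"roll":0.085},
    {"tx":0,"ty":0,"tz":0,"roll":0.085},
    {"tx":0,"ty":0,"tz":0,"roll":0.085},
    {"tx":0,"ty":0,"tz":0,"roll":0.085},
    {"tx":0,"ty":0,"tz":0,"roll":0.085},
  ],
)

```text
clock: 14.87
ee_pos: [466.5, -124.7, 271.2]
eef_rot: [1.259, -2.769, -0.596]
wrist_force: [-0.1, 0.8, 0.1]
gripper_width: 0.999
```

```bash
sed -i 's/("A out+x"/("A in+x",(11,-42.5,-5)),("A in-x",(-11,-42.5,-5)),("A out+x"/' st.py; python3 st.py 11 42.5 -5 -50 -8 60 k
```

```text
14.8667 [ 466.5 -124.7  271.2] [-0.544  0.345  0.157  1.73   0.18  -1.429] [-0.1  0.8  0.1] 0.999
[[-0.669 -0.717 -0.194]
 [-0.733  0.596  0.326]
 [-0.118  0.361 -0.925]]
tilt 0.389 az 120.7 y az 140.3
rows total to target [214.9 326.8 398.4]
A in [-70.9 -75.4 140.5]
A out [-59.9 -83.2 135.3]
B in [-135.6  -29.6  171.2]
B out [-146.7  -21.8  176.4]
A in+x [-77.6 -84.  139.2]
A in-x [-64.2 -66.8 141.8]
A out+x [-66.6 -91.8 134. ]
A out-x [-53.2 -74.6 136.6]
B in+x [-142.3  -38.3  169.9]
B in-x [-128.9  -21.   172.5]
move [-67.  -93.7  90.9]
```

>>> play_rows(
  motion=[
    {"tx":0,"ty":0,"tz":0,"roll":-0.06},
    {"tx":0,"ty":0,"tz":0,"roll":-0.06},
    {"tx":-8,"ty":-13,"tz":12,"roll":0},
    {"tx":-8,"ty":-13,"tz":12,"roll":0},
    {"tx":-8,"ty":-13,"tz":12,"roll":0},
    {"tx":-8,"ty":-13,"tz":12,"roll":0},
    {"tx":-8,"ty":-13,"tz":12,"roll":0},
    {"tx":0,"ty":0,"tz":0,"roll":0},
  ],
)

```text
clock: 15.53
ee_pos: [525.2, -99.7, 188.4]
eef_rot: [1.424, -2.696, -0.623]
wrist_force: [-0.6, 0.5, -0.0]
gripper_width: 1.002
```

```bash
python3 st.py -11 42.5 -5 -48 -9 45 k
```

```text
15.5333 [525.2 -99.7 188.4] [-0.458  0.461  0.126  1.584  0.208 -1.467] [-0.6  0.5 -0. ] 1.002
[[-0.581 -0.787 -0.208]
 [-0.799  0.501  0.333]
 [-0.158  0.36  -0.92 ]]
tilt 0.404 az 122.0 y az 147.5
rows total to target [228.4 423.6 337. ]
A in [-11.6 -41.7  57.7]
A out [  0.3 -48.1  52.5]
B in [-81.6  -4.5  88.3]
B out [-93.5   1.9  93.5]
A in+x [-17.3 -51.   55.9]
A in-x [ -5.9 -32.5  59.4]
A out+x [ -5.4 -57.3  50.7]
A out-x [  6.  -38.8  54.2]
B in+x [-87.3 -13.7  86.5]
B in-x [-75.9   4.8  90. ]
move [  4.3 -45.2  30.5]
```

>>> play_rows(
  motion=[
    {"tx":1,"ty":-7,"tz":5,"roll":0},
    {"tx":1,"ty":-7,"tz":5,"roll":0},
    {"tx":1,"ty":-7,"tz":5,"roll":0},
    {"tx":1,"ty":-7,"tz":5,"roll":0},
    {"tx":1,"ty":-7,"tz":5,"roll":0},
    {"tx":1,"ty":-7,"tz":5,"roll":0},
    {"tx":1,"ty":-7,"tz":5,"roll":0},
    {"tx":0,"ty":0,"tz":0,"roll":0},
  ],
)

```text
clock: 16.2
ee_pos: [552.3, -119.7, 131.9]
eef_rot: [1.423, -2.694, -0.627]
wrist_force: [1.3, 1.5, 3.2]
gripper_width: 1.002
```

```bash
python3 st.py -11 42.5 -5 -45 -12 20 k; python3 shot.py side v6 200 110 380 240 4; python3 key.py
```

```text
16.2 [ 552.3 -119.7  131.9] [-0.467  0.548  0.126  1.504  0.205 -1.476] [1.3 1.5 3.2] 1.002
[[-0.581 -0.786 -0.211]
 [-0.798  0.501  0.335]
 [-0.157  0.363 -0.918]]
tilt 0.407 az 122.2 y az 147.5
rows total to target [219.5 474.1 299. ]
A in [ 16.9 -59.5   1. ]
A out [ 28.9 -65.9  -4.2]
B in [-53.  -22.3  31.9]
B out [-64.9 -16.   37.2]
A in+x [ 11.2 -68.8  -0.7]
A in-x [ 22.6 -50.3   2.8]
A out+x [ 23.2 -75.1  -6. ]
A out-x [ 34.5 -56.6  -2.5]
B in+x [-58.7 -31.6  30.2]
B in-x [-47.3 -13.1  33.6]
move [ 0.1 -6.4 12.3]
0.78 [303.27728 197.62831] [-27.9   5.2] [[-26.6, 40.6], [3.3, -17.7], [-27.6, -32.8], [-57.3, 25.3]]
```

View pics/v6.png

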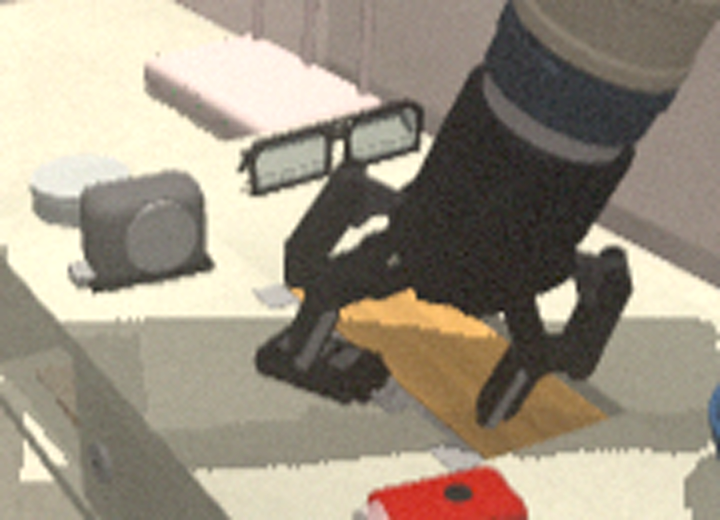

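>>> play_rows(
  motion=[
    {"tx":-0.1,"ty":-2.4,"tz":3.1,"roll":0},
    {"tx":-0.1,"ty":-2.4,"tz":3.1,"roll":0},
    {"tx":-0.1,"ty":-2.4,"tz":3.1,"roll":0},
    {"tx":-0.1,"ty":-2.4,"tz":3.1,"roll":0},
    {"tx":-0.4,"ty":-1.7,"tz":1.4,"roll":0},
    {"tx":-0.4,"ty":-1.7,"tz":1.4,"roll":0},
    {"tx":-0.4,"ty":-1.7,"tz":1.4,"roll":0},
    {"tx":-0.4,"ty":-1.7,"tz":1.4,"roll":0},
  ],
)

```text
clock: 17.07
ee_pos: [563.9, -119.7, 114.4]
eef_rot: [1.429, -2.7, -0.616]
wrist_force: [1.2, -0.7, 5.4]
gripper_width: 0.996
```

```bash
python3 st.py -11 42.5 -5 -30 -13 8 k
```

```text
17.0667 [ 563.9 -119.7  114.4] [-0.459  0.57   0.123  1.467  0.208 -1.469] [ 1.2 -0.7  5.4] 0.996
[[-0.579 -0.79  -0.203]
 [-0.8    0.501  0.33 ]
 [-0.159  0.354 -0.922]]
tilt 0.399 az 121.6 y az 147.6
rows total to target [222.2 493.  280.6]
A in [ 28.6 -58.6 -16. ]
A out [ 40.6 -65.  -21.1]
B in [-41.6 -21.4  14.1]
B out [-53.6 -15.   19.2]
A in+x [ 23.  -67.9 -17.8]
A in-x [ 34.3 -49.4 -14.3]
A out+x [ 35.  -74.3 -22.9]
A out-x [ 46.3 -55.7 -19.4]
B in+x [-47.2 -30.7  12.3]
B in-x [-35.9 -12.1  15.8]
move [-1.1 -8.   5.6]
```

>>> play_rows(
  motion=[
    {"tx":0.3,"ty":4,"tz":-4.5,"roll":0},
    {"tx":0.3,"ty":4,"tz":-4.5,"roll":0},
    {"tx":0,"ty":0,"tz":0,"roll":-0.06},
    {"tx":0,"ty":0,"tz":0,"roll":-0.06},
    {"tx":0,"ty":0,"tz":0,"roll":0},
    {"tx":0,"ty":0,"tz":0,"roll":0},
    {"tx":0,"ty":0,"tz":0,"roll":0},
    {"tx":0,"ty":0,"tz":0,"roll":0},
  ],
)

```text
clock: 17.73
ee_pos: [559.2, -119.2, 128.8]
eef_rot: [-1.603, 2.63, 0.616]
wrist_force: [1.2, -0.2, 1.1]
gripper_width: 0.999
```

```bash
python3 st.py -11 42.5 -5 -41 -13 8 k;python3 key.py
```

```text
17.7333 [ 559.2 -119.2  128.8] [-0.462  0.55   0.128  1.487  0.207 -1.592] [ 1.2 -0.2  1.1] 0.999
[[-0.479 -0.855 -0.2  ]
 [-0.854  0.402  0.329]
 [-0.201  0.328 -0.923]]
tilt 0.395 az 121.3 y az 154.8
rows total to target [161.9 508.4 290.5]
A in [ 26.3 -54.1  -0.6]
A out [ 39.1 -58.9  -5.3]
B in [-48.8 -25.6  27.3]
B out [-61.6 -20.8  32.1]
A in+x [ 21.7 -63.9  -2.8]
A in-x [ 30.8 -44.3   1.6]
A out+x [ 34.6 -68.7  -7.5]
A out-x [ 43.6 -49.1  -3.1]
B in+x [-53.3 -35.4  25.1]
B in-x [-44.3 -15.9  29.5]
move [ 0.4 -9.  20. ]
0.83 [303.4699  197.34671] [-27.1   4.8] [[-25.5, 40.5], [4.0, -20.2], [-27.1, -34.7], [-56.5, 25.9]]
```

>>> play_rows(
  motion=[
    {"tx":0.5,"ty":-1,"tz":2.9,"roll":0},
    {"tx":0.5,"ty":-1,"tz":2.9,"roll":0},
    {"tx":0.5,"ty":-1,"tz":2.9,"roll":0},
    {"tx":0.5,"ty":-1.3,"tz":2.9,"roll":0},
    {"tx":0.5,"ty":-1.3,"tz":2.9,"roll":0},
    {"tx":0.5,"ty":-1.3,"tz":2.9,"roll":0},
    {"tx":0.5,"ty":-1.3,"tz":2.9,"roll":0},
    {"tx":0,"ty":0,"tz":0,"roll":0},
  ],
)

```text
clock: 18.55
ee_pos: [560.3, -118.7, 104.4]
eef_rot: [-1.602, 2.631, 0.617]
wrist_force: [1.1, -0.2, 4.9]
gripper_width: 0.996
```

```bash
python3 st.py -11 42.5 -5 -12 -15 3 k; python3 shot.py side v7 230 140 365 230 5
```

```text
18.55 [ 560.3 -118.7  104.4] [-0.461  0.567  0.093  1.436  0.207 -1.59 ] [ 1.1 -0.2  4.9] 0.996
[[-0.48  -0.854 -0.2  ]
 [-0.854  0.403  0.329]
 [-0.2    0.329 -0.923]]
tilt 0.395 az 121.3 y az 154.7
rows total to target [158.5 517.  268.2]
A in [ 27.3 -53.6 -25. ]
A out [ 40.1 -58.4 -29.8]
B in [-47.7 -25.1   2.9]
B out [-60.5 -20.2   7.7]
A in+x [ 22.8 -63.3 -27.2]
A in-x [ 31.9 -43.8 -22.8]
A out+x [ 35.6 -68.2 -32. ]
A out-x [ 44.7 -48.6 -27.6]
B in+x [-52.2 -34.8   0.7]
B in-x [-43.2 -15.3   5.1]
move [-12.7 -28.1  -4.9]
```

View pics/v7.png

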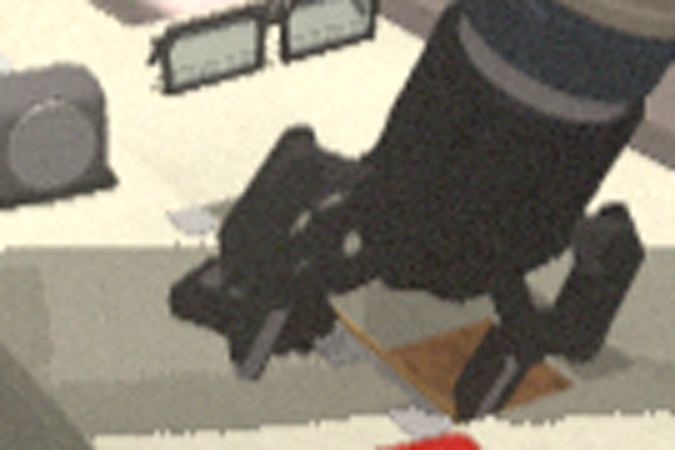

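>>> play_rows(
  motion=[
    {"tx":-1.7,"ty":-3.5,"tz":-1.1,"roll":0},
    {"tx":-1.7,"ty":-3.5,"tz":-1.1,"roll":0},
    {"tx":-1.7,"ty":-3.5,"tz":-1,"roll":0},
    {"tx":-1.7,"ty":-3.5,"tz":-1,"roll":0},
    {"tx":-1.7,"ty":-3.5,"tz":-1,"roll":0},
    {"tx":-1.7,"ty":-3.5,"tz":-0.9,"roll":0},
    {"tx":-1.7,"ty":-3.5,"tz":-0.9,"roll":0},
    {"tx":-1.7,"ty":-3.5,"tz":-0.9,"roll":0},
  ],
)

```text
clock: 19.27
ee_pos: [593.9, -121.0, 105.0]
eef_rot: [1.599, -2.629, -0.62]
wrist_force: [-20.4, 0.0, 5.1]
gripper_width: 0.998
```

```bash
python3 st.py -11 42.5 -5 0 -15 3 k; python3 shot.py side v8 230 140 365 230 5
```

```text
19.2667 [ 593.9 -121.   105. ] [-0.441  0.622  0.198  1.485  0.212 -1.57 ] [-20.4   0.    5.1] 0.998
[[-0.481 -0.853 -0.204]
 [-0.854  0.403  0.329]
 [-0.199  0.332 -0.922]]
tilt 0.398 az 121.8 y az 154.7
rows total to target [173.2 545.1 278.6]
A in [ 61.  -53.2 -24.5]
A out [ 73.7 -58.1 -29.3]
B in [-14.  -24.7   3.8]
B out [-26.8 -19.8   8.6]
A in+x [ 56.4 -63.  -26.7]
A in-x [ 65.5 -43.4 -22.3]
A out+x [ 69.2 -67.8 -31.5]
A out-x [ 78.3 -48.3 -27.1]
B in+x [-18.5 -34.5   1.6]
B in-x [ -9.4 -14.9   5.9]
move [-3.3 -9.3  0.5]
```

View pics/v8.png

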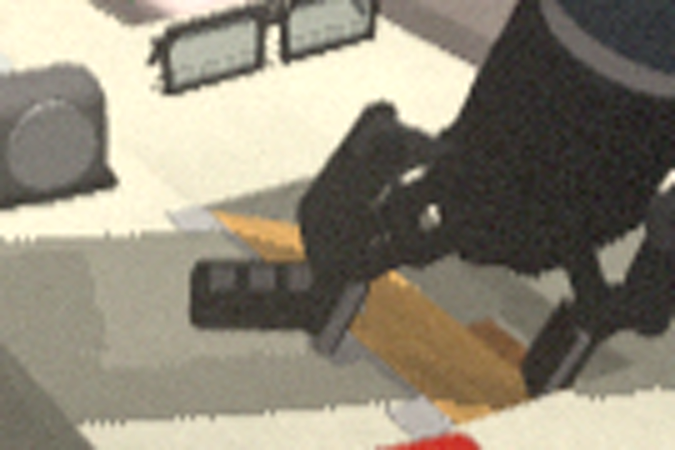

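>>> play_rows(
  motion=[
    {"tx":1.6,"ty":3.5,"tz":1,"roll":0},
    {"tx":1.6,"ty":3.5,"tz":1,"roll":0},
    {"tx":1.6,"ty":3.5,"tz":0.9,"roll":0},
    {"tx":1.6,"ty":3.5,"tz":0.9,"roll":0},
    {"tx":1.6,"ty":3.5,"tz":0.9,"roll":0},
    {"tx":1.6,"ty":3.5,"tz":0.9,"roll":0},
    {"tx":1.6,"ty":3.5,"tz":0.9,"roll":0},
    {"tx":1.6,"ty":3.5,"tz":0.9,"roll":0},
  ],
)

```text
clock: 19.98
ee_pos: [562.2, -118.3, 104.5]
eef_rot: [1.602, -2.631, -0.617]
wrist_force: [4.7, -0.2, 1.9]
gripper_width: 0.996
```

```bash
python3 st.py; python3 key.py; python3 shot.py side a9 230 140 365 230 4; python3 shot.py top b9 250 140 385 230 4; python3 -c "
import cv2,numpy as np
cv2.imwrite('pics/v9.png',cv2.resize(np.vstack([cv2.imread('pics/a9.png'),cv2.imread('pics/b9.png')]),(450,600)))"
```

```text
19.9833 [ 562.2 -118.3  104.5] [-0.458  0.57   0.099  1.438  0.208 -1.588] [ 4.7 -0.2  1.9] 0.996
[[-0.48  -0.854 -0.2  ]
 [-0.854  0.403  0.329]
 [-0.2    0.329 -0.923]]
tilt 0.395 az 121.4 y az 154.7
A in [ 29.2 -53.  -24.9]
A out [ 42.  -57.9 -29.6]
B in [-45.8 -24.5   3.1]
B out [-58.6 -19.6   7.9]
A in+x [ 24.7 -62.8 -27.1]
A in-x [ 33.8 -43.2 -22.7]
A out+x [ 37.5 -67.6 -31.8]
A out-x [ 46.6 -48.1 -27.4]
B in+x [-50.3 -34.3   0.9]
B in-x [-41.3 -14.7   5.3]
0.62 [301.83334 193.0052 ] [-16.8   9.7] [[-35.2, 43.1], [24.1, 6.7], [4.0, -24.9], [-55.0, 11.6]]
```

View pics/v9.png

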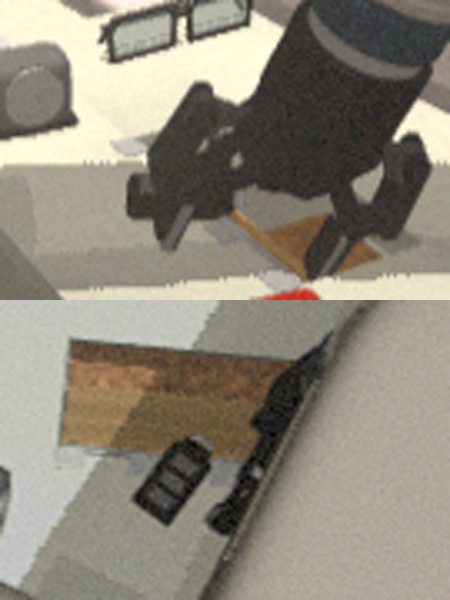

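>>> play_rows(
  motion=[
    {"tx":-2.4,"ty":-0.7,"tz":-6.2,"roll":0},
    {"tx":-2.4,"ty":-0.7,"tz":-6.2,"roll":0},
    {"tx":-2.4,"ty":-0.7,"tz":-6.2,"roll":0},
    {"tx":0,"ty":0,"tz":0,"roll":0},
    {"tx":-9,"ty":3.4,"tz":3.1,"roll":0},
    {"tx":-9,"ty":3.4,"tz":3.1,"roll":0},
    {"tx":-9,"ty":3.4,"tz":3.1,"roll":0},
    {"tx":-9,"ty":3.4,"tz":3.1,"roll":0},
  ],
)

```text
clock: 20.9
ee_pos: [574.6, -77.2, 123.6]
eef_rot: [1.595, -2.629, -0.621]
wrist_force: [0.1, -0.5, 2.2]
gripper_width: 0.997
```

```bash
python3 st.py -11 42.5 -5 -46 37 6 k; python3 key.py
```

```text
20.9 [574.6 -77.2 123.6] [-0.392  0.558  0.129  1.471  0.228 -1.521] [ 0.1 -0.5  2.2] 0.997
[[-0.483 -0.851 -0.205]
 [-0.853  0.405  0.329]
 [-0.197  0.334 -0.922]]
tilt 0.398 az 121.9 y az 154.6
rows total to target [206.2 504.  278. ]
A in [ 38.3 -11.1  -6. ]
A out [ 51.1 -16.  -10.8]
B in [-36.5  17.6  22.4]
B out [-49.3  22.5  27.2]
A in+x [ 33.7 -20.9  -8.2]
A in-x [42.9 -1.3 -3.8]
A out+x [ 46.5 -25.8 -13. ]
A out-x [55.6 -6.2 -8.7]
B in+x [-41.1   7.8  20.2]
B in-x [-31.9  27.3  24.6]
move [ 0.9  9.4 23.4]
0.53 [297.19684 192.68504] [-17.   21.1] [[-42.7, 40.0], [15.6, 26.9], [10.3, 3.6], [-47.9, 16.8]]
```

>>> play_rows(
  motion=[
    {"tx":-2,"ty":6,"tz":2.3,"roll":0},
    {"tx":-2,"ty":6,"tz":2.3,"roll":0},
    {"tx":-2,"ty":6,"tz":2.3,"roll":0},
    {"tx":0,"ty":0,"tz":0,"roll":0},
    {"tx":0.9,"ty":-1.5,"tz":4.4,"roll":0},
    {"tx":0.9,"ty":-1.5,"tz":4.4,"roll":0},
    {"tx":0.9,"ty":-1.5,"tz":4.4,"roll":0},
    {"tx":0.7,"ty":-1.3,"tz":3.5,"roll":0},
  ],
)

```text
clock: 21.72
ee_pos: [559.9, -61.0, 109.3]
eef_rot: [-1.6, 2.632, 0.615]
wrist_force: [4.7, -0.9, 10.5]
gripper_width: 1.001
```

```bash
python3 st.py; python3 key.py;  python3 shot.py side a10 230 140 365 230 4; python3 shot.py top b10 250 140 385 230 4; python3 -c "
import cv2,numpy as np
cv2.imwrite('pics/v10.png',cv2.resize(np.vstack([cv2.imread('pics/a10.png'),cv2.imread('pics/b10.png')]),(450,600)))"
```

```text
21.7167 [559.9 -61.  109.3] [-0.378  0.533  0.046  1.404  0.234 -1.509] [ 4.7 -0.9 10.5] 1.001
[[-0.481 -0.854 -0.199]
 [-0.854  0.404  0.328]
 [-0.2    0.328 -0.923]]
tilt 0.394 az 121.2 y az 154.7
A in [ 22.5   3.9 -20. ]
A out [ 35.3  -1.  -24.8]
B in [-52.6  32.5   7.8]
B out [-65.4  37.4  12.6]
A in+x [ 17.9  -5.9 -22.2]
A in-x [ 27.   13.7 -17.8]
A out+x [ 30.7 -10.8 -27. ]
A out-x [ 39.8   8.8 -22.6]
B in+x [-57.1  22.7   5.6]
B in-x [-48.   42.3  10. ]
0.57 [292.3684 196.8421] [-28.4  32. ] [[-32.0, 40.0], [-19.9, 29.9], [-24.4, 24.6], [-36.5, 34.7]]
```

View pics/v10.png

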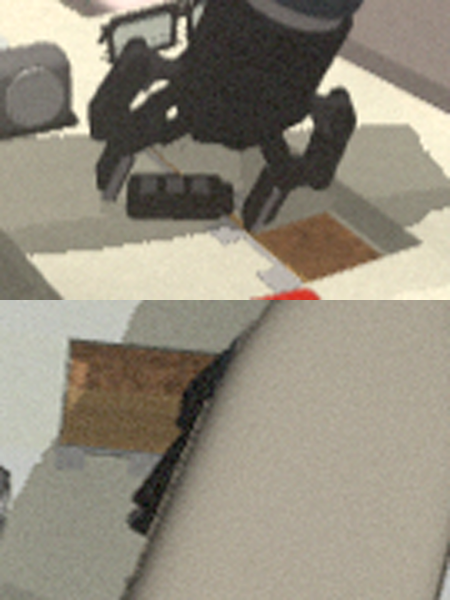

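>>> play_rows(
  motion=[
    {"tx":-1.6,"ty":-3.5,"tz":-0.6,"roll":0},
    {"tx":-1.6,"ty":-3.5,"tz":-0.6,"roll":0},
    {"tx":-1.6,"ty":-3.5,"tz":-0.6,"roll":0},
    {"tx":-1.6,"ty":-3.5,"tz":-0.6,"roll":0},
    {"tx":-1.6,"ty":-3.5,"tz":-0.6,"roll":0},
    {"tx":-1.6,"ty":-3.5,"tz":-0.6,"roll":0},
    {"tx":-1.6,"ty":-3.5,"tz":-0.6,"roll":0},
    {"tx":-0.8,"ty":-1.8,"tz":-0.3,"roll":0},
  ],
)

```text
clock: 22.63
ee_pos: [590.1, -63.1, 106.3]
eef_rot: [1.596, -2.63, -0.619]
wrist_force: [0.8, -0.2, 2.3]
gripper_width: 1.003
```

```bash
python3 st.py; python3 shot.py side v11 230 140 365 230 5
```

```text
22.6333 [590.1 -63.1 106.3] [-0.364  0.586  0.134  1.441  0.237 -1.494] [ 0.8 -0.2  2.3] 1.003
[[-0.482 -0.852 -0.204]
 [-0.853  0.405  0.329]
 [-0.198  0.332 -0.922]]
tilt 0.397 az 121.7 y az 154.6
A in [ 52.7   4.2 -23.2]
A out [ 65.4  -0.7 -28. ]
B in [-22.2  32.9   5.1]
B out [-35.   37.7   9.9]
A in+x [ 48.1  -5.6 -25.3]
A in-x [ 57.2  14.  -21. ]
A out+x [ 60.9 -10.4 -30.2]
A out-x [ 70.    9.1 -25.8]
B in+x [-26.8  23.1   2.9]
B in-x [-17.7  42.6   7.3]
```

View pics/v11.png

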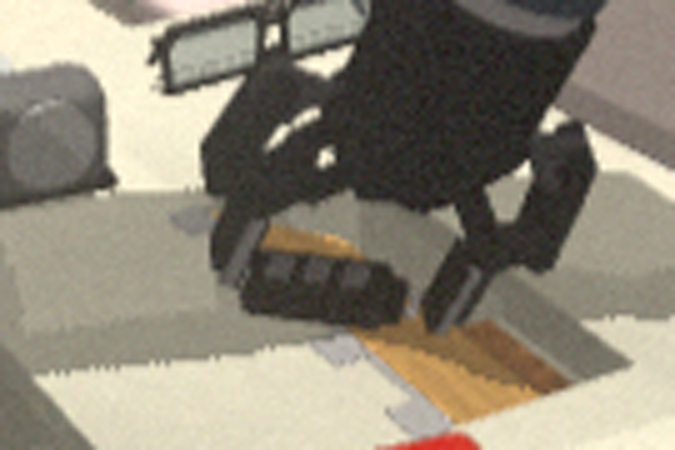

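>>> play_rows(
  motion=[
    {"tx":-1.1,"ty":-2.5,"tz":-0.3,"roll":0},
    {"tx":-1.1,"ty":-2.5,"tz":-0.3,"roll":0},
    {"tx":-1,"ty":-2,"tz":-0.3,"roll":0},
    {"tx":0,"ty":0,"tz":0,"roll":0},
    {"tx":0,"ty":0,"tz":0,"roll":0},
    {"tx":0,"ty":0,"tz":0,"roll":0},
    {"tx":0,"ty":0,"tz":0,"roll":0},
    {"tx":0,"ty":0,"tz":0,"roll":0},
  ],
)

```text
clock: 23.35
ee_pos: [597.9, -63.5, 104.8]
eef_rot: [1.595, -2.628, -0.621]
wrist_force: [-0.1, -0.3, 1.3]
gripper_width: 0.998
```

```bash
python3 st.py
cat > ks.py <<'E'
from h import *
from rig import vision,models
import cv2
p=vision.capture("side")
for d in models.cut_out("key_center",p):
    l,t,w,h=d["rect"]
    print(round(d["p"],2),"v11-crop",[round((l-230)*5),round((t-140)*5),round((l+w-230)*5),round((t+h-140)*5)])
E
python3 ks.py; python3 shot.py side a12 230 140 365 230 5
python3 - <<'E'
# change against the previous picture near the key
import cv2,numpy as np
a=cv2.imread('pics/v11.png',0);b=cv2.imread('pics/a12.png',0)
for n,i in(("v11",a),("a12",b)):
    print(n); [print("".join(" .:-=+*#%@"[min(9,int(v)//26)] for v in r)) for r in cv2.resize(i[200:360,180:500],(80,24),interpolation=cv2.INTER_AREA)]
E
```

```text
23.35 [597.9 -63.5 104.8] [-0.36   0.601  0.157  1.45   0.238 -1.49 ] [-0.1 -0.3  1.3] 0.998
[[-0.483 -0.851 -0.206]
 [-0.853  0.404  0.329]
 [-0.197  0.334 -0.922]]
tilt 0.399 az 122.0 y az 154.6
A in [ 60.4   4.4 -24.8]
A out [ 73.2  -0.5 -29.6]
B in [-14.4  33.1   3.7]
B out [-27.2  37.9   8.5]
A in+x [ 55.8  -5.3 -26.9]
A in-x [ 65.   14.2 -22.6]
A out+x [ 68.6 -10.2 -31.8]
A out-x [ 77.7   9.3 -27.4]
B in+x [-19.   23.3   1.5]
B in-x [-9.8 42.8  5.8]
0.86 v11-crop [296, 252, 469, 353]
0.66 v11-crop [-312, 490, -165, 594]
0.56 v11-crop [-55, 867, 125, 1045]
v11
*+++++++===::::::.:::....::::---::-===++++++==--------::...........::.......:=+*
++++++====-:::::::::.:::::-=++++===++++++++++=========---:::..:--==+=:.......:=*
+++++==++-::::::::::::--===+++++++++++++++++==============----=++++*+=:.......-+
++++=====:::::::::---:-=====+++++++++++++++++=====================++*+:.......:-
++===++=-::::::::----:-=======+++++++++++++++=======================++=:.......:
*++++++=::::::::----:-============++****+++++========================-=:........
****++*=.::::::----:-===============++++**
[... 2663 characters left out ...]
++=======--:.::.:::::::..:::..:::::........:---:.:==
++++++++++++++++++++++++++++++++=======---:::..::..:::.:..::::::..:...:---:::===
++++++++++++++++++++++++++++++++++========---::::...::.:...:..::.....::--:::====
++++++++++++++++++++++++++++++++++++=========----::::.::..:.....:::::::-------==
+++++++++++++++++++++++++++++++++++++============----::::..:::::::...:----------
++++++++++++++++++++++++++++++++++*+++++*++++++=======--:::.:..:::.:-===--------
++++++++++++++++++++++++++*++*##*****************+++++++===--:::::::-======-----
+++++++++++*++*+*****###%%%%%%%%%#**********************++++**+==---==========--
+***#######%##%#%%%%%%%%%%%%%%%%%%##**#******#*********++++*****++++++=========-
```

Run:
```python
from h import *
from rig import vision
p=vision.capture("side"); H=np.array([574.5,-82,120.]); yw=-.078; B=np.array([[np.cos(yw),-np.sin(yw)],[np.sin(yw),np.cos(yw)]])
for u,v in ((305,255),(340,232),(305,290),(340,305),(440,350),(455,345),(425,282)):
    print((u,v),[(z,((ray(p,u/5+230,v/5+140,120.+z)[:2]-H[:2])@B).round().tolist()) for z in (10,0,-12,-25)])
```

```text
(305, 255) [(10, [7.0, 22.0]), (0, [16.0, 36.0]), (-12, [27.0, 53.0]), (-25, [39.0, 72.0])]
(340, 232) [(10, [29.0, 30.0]), (0, [39.0, 45.0]), (-12, [51.0, 62.0]), (-25, [63.0, 81.0])]
(305, 290) [(10, [-8.0, -1.0]), (0, [1.0, 12.0]), (-12, [12.0, 29.0]), (-25, [23.0, 47.0])]
(340, 305) [(10, [-2.0, -18.0]), (0, [7.0, -4.0]), (-12, [18.0, 12.0]), (-25, [30.0, 29.0])]
(440, 350) [(10, [13.0, -63.0]), (0, [22.0, -51.0]), (-12, [34.0, -36.0]), (-25, [46.0, -20.0])]
(455, 345) [(10, [20.0, -63.0]), (0, [29.0, -51.0]), (-12, [41.0, -36.0]), (-25, [53.0, -20.0])]
(425, 282) [(10, [36.0, -20.0]), (0, [46.0, -6.0]), (-12, [58.0, 10.0]), (-25, [71.0, 27.0])]
```

>>> play_rows(
  motion=[
    {"tx":7.4,"ty":-2.6,"tz":-2.5,"roll":0},
    {"tx":7.4,"ty":-2.6,"tz":-2.5,"roll":0},
    {"tx":7.4,"ty":-2.6,"tz":-2.5,"roll":0},
    {"tx":7.4,"ty":-2.6,"tz":-2.5,"roll":0},
    {"tx":7.4,"ty":-2.6,"tz":-2.5,"roll":0},
    {"tx":7.4,"ty":-2.6,"tz":-2.5,"roll":0},
    {"tx":0,"ty":0,"tz":0,"roll":0},
    {"tx":0,"ty":0,"tz":0,"roll":0},
  ],
)

```text
clock: 24.22
ee_pos: [592.5, -119.0, 104.3]
eef_rot: [1.594, -2.63, -0.621]
wrist_force: [0.4, 1.0, 2.9]
gripper_width: 1.002
```

```bash
python3 st.py; python3 ks.py; python3 key.py; python3 shot.py side a13 230 140 365 230 4; python3 shot.py top b13 250 140 385 230 4
python3 - <<'E'
import cv2
b=cv2.imread('pics/a13.png',0)
[print("".join(" .:-=+*#%@"[min(9,int(v)//26)] for v in r)) for r in cv2.resize(b[130:330,120:460],(100,30),interpolation=cv2.INTER_AREA)]
E
```

```text
24.2167 [ 592.5 -119.   104.3] [-0.439  0.62   0.192  1.482  0.213 -1.566] [0.4 1.  2.9] 1.002
[[-0.484 -0.851 -0.204]
 [-0.853  0.405  0.33 ]
 [-0.198  0.334 -0.922]]
tilt 0.399 az 121.8 y az 154.5
A in [ 59.4 -51.4 -25.2]
A out [ 72.2 -56.3 -30.1]
B in [-15.4 -22.7   3.1]
B out [-28.1 -17.8   8. ]
A in+x [ 54.8 -61.2 -27.4]
A in-x [ 64.  -41.7 -23.1]
A out+x [ 67.6 -66.1 -32.3]
A out-x [ 76.7 -46.6 -27.9]
B in+x [-20.  -32.5   1. ]
B in-x [-10.8 -13.    5.3]
0.86 v11-crop [-316, 485, -176, 599]
0.56 v11-crop [-45, 866, 134, 1025]
0.5 v11-crop [299, 442, 502, 588]
@@@@@@@@@@@@@@@@@@@@@@@@@@@@@@@@@@@@@%#=:::::::::::::::::::-=++-..........:.........................
@@@@@@@@@@@%@@@@@@@@@@@@@@@@@@@@@@%%%*-::::::::::::::::::=###+-:.:..:........:......................
@@@@@@@@%%@@@@@@@@@@@@@@@@@%%%###**+-:::::::::::::::::::-==-::.:....:......:........................
@@@@@@%%%%%%@@@@@@%@%%%%##**++++===:::::::::::::::::--::::.:.:..:.......:.......:...................
@@@@@@@@%%%%%%%%##***++++++++++++-:::::::::::::::::--:.::::::::.::....::...........:................
@@@@@@@%%%%##***+++++++
[... 1801 characters left out ...]
*+++++++++++++++++++++++++++++++++==========================================----:::...::.:---:
+++++++++++++++++++++++++++++++++++++++++++===+++++++============-===================-:.:::::::--:::
++++++++++++++++++++++++++++++++++++++++++++++++++++++=============--=================:.:::::---::-=
+++++++++++++++++++++++++++++++++++++++++++++++++++++++++===================--========-::.::---:::-=
++++++++++++++++++++++++++++++++++++++++++++++++++++++++++++=========---===============::::----=+***
+++++++++++++++++++++++++++++++++++++++++++++*+*******###%%##****+**+==========-==========**#%%%%%%%
++++++++++++++++++++++********+**+******####%%#%%%%%%%%#####**####******++++++++===+**#%#%%%%%%%%%%%
```

>>> play_rows(
  motion=[
    {"tx":1.6,"ty":3.5,"tz":0.9,"roll":0},
    {"tx":1.6,"ty":3.5,"tz":0.9,"roll":0},
    {"tx":1.6,"ty":3.5,"tz":0.9,"roll":0},
    {"tx":1.6,"ty":3.5,"tz":0.9,"roll":0},
    {"tx":1.6,"ty":3.5,"tz":0.9,"roll":0},
    {"tx":1.6,"ty":3.5,"tz":0.9,"roll":0},
    {"tx":0,"ty":0,"tz":0,"roll":0},
    {"tx":0,"ty":0,"tz":0,"roll":0},
  ],
)

```text
clock: 25.23
ee_pos: [567.9, -114.6, 105.4]
eef_rot: [1.602, -2.631, -0.617]
wrist_force: [3.3, -0.7, 1.7]
gripper_width: 1.005
```

```bash
python3 st.py | sed -n '1p;6,7p;10,11p'; python3 ks.py
```

```text
25.2333 [ 567.9 -114.6  105.4] [-0.449  0.576  0.113  1.445  0.21  -1.579] [ 3.3 -0.7  1.7] 1.005
A in [ 34.7 -48.8 -24. ]
A out [ 47.5 -53.7 -28.8]
A in+x [ 30.1 -58.6 -26.2]
A in-x [ 39.2 -39.  -21.8]
0.86 v11-crop [-316, 489, -171, 602]
0.77 v11-crop [-50, 870, 129, 1040]
```

Now I'll lift off slowly along the fingers so the flap can spring shut, then move clear.

>>> play_rows(
  motion=[
    {"tx":0,"ty":0,"tz":-6,"roll":0},
    {"tx":0,"ty":0,"tz":-8,"roll":0},
    {"tx":0,"ty":0,"tz":-10,"roll":0},
    {"tx":0,"ty":0,"tz":-20,"roll":0},
    {"tx":0,"ty":0,"tz":-30,"roll":0},
    {"tx":0,"ty":0,"tz":-30,"roll":0},
    {"tx":0,"ty":0,"tz":-30,"roll":0},
    {"tx":0,"ty":0,"tz":-30,"roll":0},
  ],
)

```text
clock: 26.0
ee_pos: [597.6, -168.4, 259.4]
eef_rot: [1.592, -2.614, -0.639]
wrist_force: [1.8, -0.4, -0.3]
gripper_width: 1.002
```

```bash
python3 st.py | head -1; python3 ks.py; python3 key.py; python3 shot.py side a14 180 110 400 280 3; python3 shot.py top b14 180 110 400 260 3; python3 -c "
import cv2,numpy as np
a=cv2.imread('pics/a14.png');b=cv2.imread('pics/b14.png')
cv2.imwrite('pics/v12.png',cv2.resize(np.vstack([a,b]),(413,600)))"
```

```text
26.0 [ 597.6 -168.4  259.4] [-0.498  0.631  0.6    1.908  0.19  -1.627] [ 1.8 -0.4 -0.3] 1.002
0.6 v11-crop [-42, 859, 127, 1029]
```

View pics/v12.png

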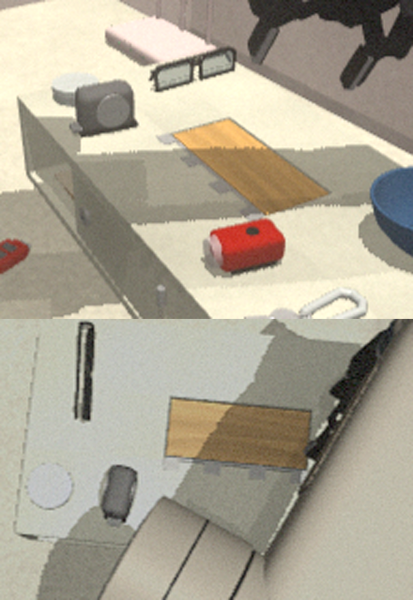

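Run:
```python
from rig import vision,models,ticket
p=vision.capture("side")
for t in ("bike_light","carabiner","tape_measure","tin","glasses","key_bowl"): print(t,[(round(d["p"],2),d["rect"]) for d in models.cut_out(t,p)][:1])
print(ticket.hand_in())
```

```text
bike_light [(0.94, [289.3, 226.5, 41.2, 26.8])]
carabiner [(0.8, [306.4, 265.0, 71.8, 38.9])]
tape_measure [(0.69, [215.8, 152.2, 39.7, 30.4])]
tin [(0.53, [205.7, 147.5, 22.7, 18.9])]
glasses [(0.96, [259.2, 132.9, 48.2, 26.5])]
key_bowl [(0.87, [375.6, 202.5, 73.7, 46.8])]
the job is handed in; nothing more can be done
None
```

The black car key went down through the opening and the flap sprang shut over it. I handed the job in at about 26 s, with the robot clear of everything.

**How it was done:** The moves offered no tilt command. I tilted the tool about 0.4 rad by driving the arm against its joint limits, so one finger reached lower than the other. One finger held the flap down while the other pushed the key over the hinge. The key slid down against the holding finger, so I moved that finger sideways with the flap still pressed, and the key dropped in.

**Last checks:**
- **Flap and key:** The last pictures show the flap flush and no key on the shelf. The detector no longer found the key there, but the inside of the compartment was not seen.
- **Other things on the shelf:** All six bystanders were within a few pixels of where they started. I read that as unmoved, given the detector's scatter.

**What went less well:**
- **Early push:** I first pushed the key about 30 mm towards the hinge with the flap shut. The key turned as it went, and its leading corner came within a few millimetres of the hinge line. One network estimate put that corner 3–6 mm past it; the pictures suggested just short of it.
- **Failed first try:** The first push with the flap held made the key swivel past the finger. The wrist force read 20 N, probably from the holding finger touching the far edge of the opening. I then moved behind the key and pushed again.
- **Flap angle:** While the key crossed, my geometry put the flap between about 0.45 rad and the 0.8 stop. Between the two tries it was up to about 0.3 rad.

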